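# Set the rail of the loaded board holder

### The job

One of the two board holders on the bench is loaded with a black carrier of green circuit boards, and its blue rail still stands open. Crank that holder's handwheel clockwise (seen from above) by its orange knob until you feel the stop, where the rail meets the carrier, then back it off a quarter turn so that the carrier has play, and let go. Leave the empty holder's handwheel as it is set.

Things in the scene. Friction and masses are not known exactly. Their poses are not given: they have to be found in the camera images.
- wheel (a joint): Loaded holder's handwheel: black, 3 spokes, 96 mm across, level, rim 82 to 94 mm above the table. Rad: 0 at the rigid stop (blue rail against carrier), growing as it is turned anticlockwise seen from above; clockwise closes the rail, 12 mm a turn. It starts 1.0 to 1.6 turns (6.3 to 10 rad) from the stop. About 2 N at the knob turns it; it stays where it is left
- wheel_knob (a point): Centre of that wheel's orange knob, the thing to hold: upright cylinder 22 mm in diameter, 98 to 146 mm above the table (this point at 122), 42 mm from the wheel's axis. It spins freely on its pin, so a gripper holding it from above can carry it round in a circle without turning itself. Nothing else on the holder is higher than 98 mm. Site x points outward from the axis, z up
- wheel_axis (a point): Point on the vertical axis of that wheel, at the knob centre's height (122 mm). Its x axis is level and points from the wheel to that holder's rails and carrier, away from the robot. The holder is fixed to the table; its 320 x 170 mm base reaches from 50 mm before the axis to 270 mm beyond it
- spare_knob (a point): Centre of the orange knob of the other, empty holder's handwheel, which is alike in shape and size; not to be moved

How it is judged:
By the outcome, as a careful person would: the job done as asked, in the order asked, and still so for the second after the job is handed in, with the robot touching nothing.
It also fails if it takes over 58 s, if anything falls off the work surface, if the arm or the gripper's body presses on something with over 40 N, if the wrist force passes 120 N, or if a joint passes its speed limit or range.

### The arm

A 6-joint arm with a two-finger parallel gripper is mounted at the origin on the work surface. World frame = base frame: x ahead of the robot, y to its left, z up, the work surface at z = 0. Lengths are in m, angles in rad, forces in N, time in s.
With the tool pointing down it reaches from about 0.35 to 0.875 m from the base axis. Payload 4.2 kg.
Tool frame: the origin (TCP) lies at the very end of the fingers, on their centre line; the grasp point (between the pads) lies env.grip_point_offset behind it (env.grip_point_offset is the distance from the TCP to the grasp point, in m); z points along the fingers, y is the line along which they close (so a half turn about z gives the same grasp; the last joint's range is limited). The gripper opens to 87 mm and grips with 3 to 60 N. Pads are 19 mm wide; open, the fingers measure 117 mm over their backs; the gripper's body (75 mm by 190 mm) begins 51 mm behind the grasp point.
Start: joints at [1.379, 0.385, 0.008, 0, -1.194, -0.259], TCP at [0.272, 0.563, 0.185] pointing down, gripper open.
Joint ranges: [-3.14, 3.14], [-1.21, 2.06], [-1.07, 1.41], [-3.16, 2.05], [-2.99, -0.16], [-3.1, 3.1]. Speed limits (rad/s): [2.79, 2.79, 3.14, 3.14, 3.14, 3.14].

### API

Orientations are given as a unit quaternion [w, x, y, z].
In Python, from plant import readout, eyes, env, spotter gives the robot as it stands.
- The arm moves only by the tool send_rows, never from a script. Its argument "plan" is one flat list of numbers, 5 for each row, row after row: the finger opening in m, from 0 to 0.087, then the shift along the tool's x, y, z in m, then the turn about the tool's z in degrees. A call has 1 to 12 rows; each row is the pose to reach, as a shift and turn from the pose commanded when the call began, along the tool's axes at that moment; what a row does not reach only later rows make up. A row lasts 1/12 s, in which the tool goes at most 41.7 mm and 7.16 degrees, less where a joint would pass 70% of its speed; a pose out of reach is approached as far as the arm can. A call with a gripper value outside its range is refused whole. The fingers move at their own pace and stop on an object; the grip force is fixed at half the most. Time passes only in rows, so rows that repeat a pose let the fingers close. It gives the time, the measured TCP pose, the force, the opening and the grip force at its end, in the units of the state.
- readout.read_state(): the state, without advancing time (a new reading comes with each control period).
- eyes.grab_frame(name): name is "side" or "top" or "wrist"; returns a dict with "image" (400x640x3 uint8, blue, green, red), "z_map" (400x640 float32, m along the optical axis (not along the pixel's ray), 0 where there is no reading), "fx", "fy", "cx", "cy" (pixels), "rvec" (rotation vector, rad) and "tvec" (3), from world to camera coordinates, as OpenCV has them; the wrist camera has in their place "mount" (4x4, takes a point from camera to tool coordinates, whose origin is the TCP and whose axes are the flange's). Camera axes: x right, y down, z forward; pixel columns grow to the right and rows downward; lengths in m; the calibration is good to about 2 mm. A picture is of the moment at which its call begins: read the wrist's pose just before it.
- env.sign_off(): hands the job in; it is judged then, once.
Trained networks look in a picture, given as the dict that the camera call returned (one of the last four; its "shot" number tells which), for a name from the list of things; names that differ only in an ending like _2 or _b are one class to them, and where a whole thing is asked for, a point or a joint stands for the part that bears it (a point fixed in the world has none). Each returns a list of dicts, best first, with "confidence" (0 to 1); they miss things now and then, are a little off and sometimes report something else, mostly with a low value. They report only what shows in the picture. A call takes as long as a camera call.
- spotter.masks_of(picture, target): "region" (400x640 bool, what is visible of it).
- spotter.tip_of(picture, target): "location" ([x, y, z] in m, in world coordinates, good to about 4 mm: a listed point, or the origin of a listed thing).
The state is a dict: "time_s": time; "joint_pos": joint angles; "joint_vel": joint speeds; "tau": joint torques, N m; "tool_pos": TCP position; "tcp_rot": TCP orientation; "wrist_force": force on the tool from outside, world axes, zero at the start; "moment": the same for the moment, N m; "gripper_width": finger opening in m; "gripper_force": force on a finger pad.
Only numpy, scipy, OpenCV 4.12 (cv2) and the standard library are available. Lean on these libraries where they do the work, as an engineer would, in place of code of your own. Each camera call takes 0.05 s, during which the arm holds its last target. There are 200 camera calls.

## Working session

There is one attempt and no reset: what is moved stays moved. The work goes in short steps, Python scripts to look and compute and a tool call to move; the robot and the scene stay as the last step left them, time stands still between calls to the robot, and variables do not carry over. Pictures are saved under pics/ and viewed, at most 10 in all, crops included, and the job is handed in when it is done.

Besides the shell and the picture viewer there is one more tool, called as a command line: name --argument value ..., lists and objects as JSON in quotes. send_rows: Moves the arm, as the interface text tells. Its arguments: {"type":"object","properties":{"plan":{"type":"array"}},"required":["plan"]}

```bash
mkdir -p pics; ls
python3 - <<'E'
from plant import readout, eyes, env, spotter
import cv2, numpy as np
s=readout.read_state(); print({k:np.round(v,3).tolist() for k,v in s.items()}, env.grip_point_offset)
ims=[]
for c in ("top","side"):
    p=eyes.grab_frame(c); ims.append(p["image"])
    for n in ("wheel_knob","wheel_axis","spare_knob"):
        print(c,n,[(np.round(d["location"],3).tolist(),round(d["confidence"],2)) for d in spotter.tip_of(p,n)][:3])
cv2.imwrite("pics/a.png",cv2.resize(np.vstack(ims),(480,600)))
E
```

```text
pics
{'time_s': 0.0, 'joint_pos': [1.379, 0.386, 0.007, -0.0, -1.194, -0.259], 'joint_vel': [-0.0, 0.001, 0.001, -0.001, 0.001, 0.001], 'tau': [-0.001, -39.066, 18.74, 4.22, 0.011, -0.0], 'tool_pos': [0.272, 0.562, 0.184], 'tcp_rot': [0.001, 0.975, -0.224, -0.0], 'wrist_force': [-0.645, -0.181, 0.601], 'moment': [-0.006, 0.034, 0.026], 'gripper_force': 0.0, 'gripper_width': 0.087} 0.0187
top wheel_knob [([0.476, 0.232, 0.12], 0.8)]
top wheel_axis [([0.515, 0.251, 0.124], 0.94)]
top spare_knob [([0.508, -0.283, 0.119], 0.88)]
side wheel_knob [([0.477, 0.227, 0.124], 0.7)]
side wheel_axis [([0.517, 0.252, 0.122], 0.7)]
side spare_knob [([0.508, -0.289, 0.118], 0.71)]
```

View pics/a.png

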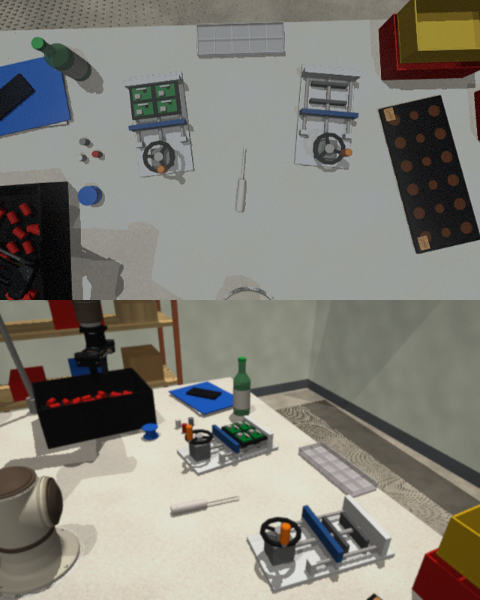

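The loaded holder is the left one, with its wheel at about pixel (158,157) in the top view. The spare is on the right, at about (328,148). Next I move above the loaded knob.

send_rows --plan '[0.087,0.033,0.021,-0.02,0,0.087,0.066,0.042,-0.04,0,0.087,0.099,0.063,-0.05,0,0.087,0.132,0.084,-0.05,0,0.087,0.165,0.105,-0.05,0,0.087,0.198,0.126,-0.05,0,0.087,0.231,0.147,-0.05,0,0.087,0.264,0.168,-0.05,0,0.087,0.297,0.189,-0.05,0,0.087,0.329,0.2095,-0.05,0,0.087,0.329,0.2095,-0.05,0,0.087,0.329,0.2095,-0.05,0]'

```text
time_s: 1.4
tool_pos: [0.4779, 0.2289, 0.235]
tcp_rot: [-0.0, 0.974, -0.225, -0.0]
wrist_force: [0.8, -0.3, 0.2]
gripper_width: 0.0872
gripper_force: 0.0
```

```bash
cat > h.py <<'E'
from plant import readout, eyes, env, spotter
import cv2, numpy as np
from scipy.spatial.transform import Rotation as R
def state():
    s=readout.read_state(); q=s["tcp_rot"]; return s,R.from_quat(np.r_[q[1:],q[0]]).as_matrix()
def look(cams=("wrist","top","side"),names=("wheel_knob","wheel_axis")):
    P={}
    for c in cams:
        P[c]=eyes.grab_frame(c)
        for n in names:
            print(c,n,[(np.round(d["location"],4).tolist(),round(d["confidence"],2)) for d in spotter.tip_of(P[c],n)][:2])
    return P
E
python3 - <<'E'
from h import *
s,M=state(); print(s["time_s"],np.round(s["tool_pos"],4),np.round(M,3).tolist(),np.round(s["wrist_force"],1))
P=look()
t=P["top"]; im=t["image"]
cv2.imwrite("pics/b.png",np.hstack([P["wrist"]["image"][:, :],cv2.resize(im[80:250,140:280],None,fx=2.35,fy=2.35)[:400]])[:, :800] if 0 else cv2.resize(P["wrist"]["image"],(640,400)))
E
```

```text
1.4 [0.4779 0.2289 0.235 ] [[0.898, -0.439, 0.0], [-0.439, -0.898, 0.0], [-0.0, -0.0, -1.0]] [ 0.8 -0.3  0.2]
wrist wheel_knob [([0.4796, 0.229, 0.1191], 0.9)]
wrist wheel_axis [([0.5124, 0.2487, 0.1254], 0.95)]
top wheel_knob []
top wheel_axis [([0.5155, 0.2483, 0.124], 0.94)]
side wheel_knob [([0.4781, 0.2252, 0.1204], 0.65)]
side wheel_axis [([0.5141, 0.2475, 0.1217], 0.56)]
```

View pics/b.png

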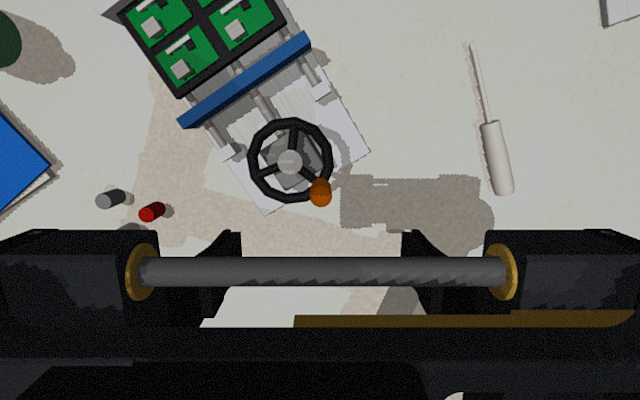

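The wrist view shows the knob at (320,192), the hub at (289,161) and the blue rail standing clear of the carrier. The knob is 42.5 mm from the axis, as expected. Now I go down and grip.

send_rows --plan '[0.087,0,0,0.03,0,0.087,0,0,0.06,0,0.087,0,0,0.085,0,0.087,0,0,0.105,0,0.087,0,0,0.119,0,0.087,0,0,0.127,0,0.087,0,0,0.127,0,0.02,0,0,0.127,0,0,0,0,0.127,0,0,0,0,0.127,0,0,0,0,0.127,0,0,0,0,0.127,0]'

```text
time_s: 2.85
tool_pos: [0.4775, 0.2309, 0.1087]
tcp_rot: [-0.001, 0.975, -0.223, 0.0]
wrist_force: [-0.3, 0.0, 0.1]
gripper_width: 0.0613
gripper_force: 0.0
```

send_rows --plan '[0,0,0,0,0,0,0,0,0,0,0,0,0,0,0,0,0,0,0,0]'

```text
time_s: 3.18
tool_pos: [0.4771, 0.2306, 0.108]
tcp_rot: [0.0, 0.975, -0.224, 0.0]
wrist_force: [-0.5, -0.4, -0.3]
gripper_width: 0.0345
gripper_force: 0.0
```

Run:
```python
from h import *
P=look(("wrist",))
p=P["wrist"]; s,M=state(); print(np.round(s["tool_pos"],4),s["moment"])
# plan: circle about axis in tool axes, clockwise from current point
A=np.array([.515,.2495]); K=np.array([.478,.2285]); k=K-A; k*=.042/np.linalg.norm(k)
for st in (15,30):
  out=[]
  for i in range(1,13):
    a=-np.radians(st)*i; c,sn=np.cos(a),np.sin(a)
    d=np.array([c*k[0]-sn*k[1],sn*k[0]+c*k[1]])-k
    out.append(np.round(M[:2,:2].T@d,4).tolist())
  print(st,out)
```

```text
wrist wheel_knob [([0.4806, 0.2276, 0.1223], 0.7)]
wrist wheel_axis [([0.5129, 0.2499, 0.1249], 0.76), ([0.4827, 0.2274, 0.1214], 0.42)]
[0.4771 0.2307 0.1079] [ 0.00907715  0.03087734 -0.00167067]
15 [[-0.0081, -0.0074], [-0.0141, -0.0166], [-0.0175, -0.027], [-0.018, -0.0379], [-0.0157, -0.0487], [-0.0107, -0.0584], [-0.0034, -0.0666], [0.0058, -0.0725], [0.0163, -0.0759], [0.0272, -0.0764], [0.0379, -0.0741], [0.0477, -0.0691]]
30 [[-0.0141, -0.0166], [-0.018, -0.0379], [-0.0107, -0.0584], [0.0058, -0.0725], [0.0272, -0.0764], [0.0477, -0.0691], [0.0618, -0.0526], [0.0657, -0.0312], [0.0584, -0.0107], [0.0419, 0.0034], [0.0205, 0.0073], [0.0, 0.0]]
```

send_rows --plan '[0,0.001,0.0005,0,0,0,0.002,0.001,0,0,0,0.002,0.001,0,0,0,0.002,0.001,0,0,0,0.002,0.001,0,0,0,0.002,0.001,0,0]'

```text
time_s: 3.83
tool_pos: [0.4792, 0.2292, 0.1088]
tcp_rot: [-0.001, 0.975, -0.223, 0.001]
wrist_force: [0.4, -0.4, 5.4]
gripper_width: 0.0008
gripper_force: 2.7
```

The fingers closed on nothing, so I take a look.

Run:
```python
from h import *
P=look(("wrist","side","top"))
cv2.imwrite("pics/c.png",np.vstack([P["wrist"]["image"][:260],cv2.resize(P["side"]["image"][130:260,200:400],(640,416))[60:400]]))
```

```text
wrist wheel_knob [([0.4784, 0.2298, 0.121], 0.84)]
wrist wheel_axis [([0.5132, 0.2491, 0.1256], 0.77)]
side wheel_knob [([0.4775, 0.2287, 0.1246], 0.69)]
side wheel_axis [([0.5165, 0.2518, 0.1228], 0.63)]
top wheel_knob [([0.4741, 0.2325, 0.1185], 0.92)]
top wheel_axis [([0.5122, 0.2509, 0.1225], 0.67)]
```

View pics/c.png

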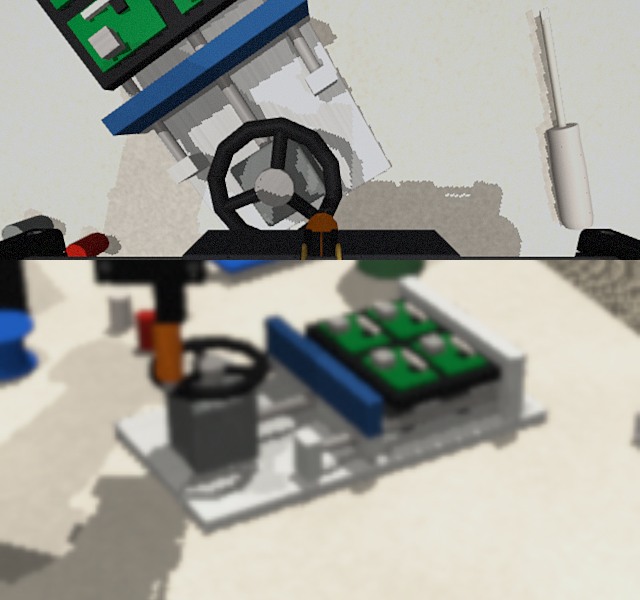

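Run:
```python
from h import *
s,M=state();print(s["time_s"],np.round(s["tool_pos"],4),s["gripper_width"],s["gripper_force"],np.round(s["wrist_force"],1))
w=eyes.grab_frame("wrist");a=eyes.grab_frame("side")
def proj(p): 
    u,_=cv2.projectPoints(np.array([p],float),np.array(a["rvec"]),np.array(a["tvec"]),np.array([[a["fx"],0,a["cx"]],[0,a["fy"],a["cy"]],[0,0,1.]]),None);return u.ravel()
print("tcp px",proj(s["tool_pos"]),"knob top/bot",proj([.478,.229,.146]),proj([.478,.229,.098]))
cv2.imwrite("pics/d.png",np.hstack([cv2.resize(w["image"][180:300,260:380],(400,400),interpolation=0),cv2.resize(a["image"][110:190,220:300],(400,400),interpolation=0)]))
```

```text
4.2833 [0.4792 0.2292 0.1087] 0.00020808434606995317 2.7256472199997006 [-0.6 -0.1  5.4]
tcp px [254.13627619 180.88777833] knob top/bot [252.7325615  167.17905828] [253.9491756  184.92973807]
```

View pics/d.png

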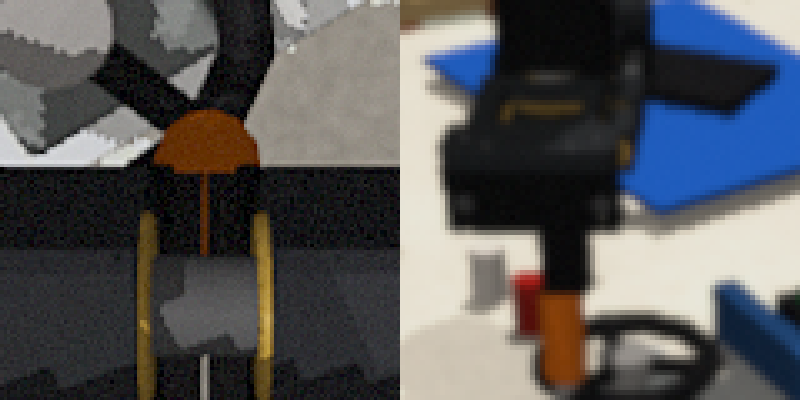

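Run:
```python
from h import *
s,M=state(); T=np.eye(4);T[:3,:3]=M;T[:3,3]=s["tool_pos"]
def pts(p,box):
    r,c=np.mgrid[box[0]:box[1],box[2]:box[3]]; z=p["z_map"][r,c]; im=p["image"][r,c].astype(int)
    X=np.stack([(c-p["cx"])/p["fx"]*z,(r-p["cy"])/p["fy"]*z,z],-1)
    if "mount" in p: Y=X@(T@p["mount"])[:3,:3].T+(T@p["mount"])[:3,3]
    else:
        Rm=cv2.Rodrigues(np.array(p["rvec"],float))[0]; Y=(X-np.ravel(p["tvec"]))@Rm
    return Y,im,z
for c in ("wrist","side","top"):
    p=eyes.grab_frame(c); Y,im,z=pts(p,(0,400,0,640))
    o=(im[...,2]>70)&(im[...,0]*2.2<im[...,2])&(im[...,1]<.75*im[...,2])&(z>0)&(np.linalg.norm(Y[...,:2]-[.478,.229],axis=-1)<.06)&(Y[...,2]>.09)
    q=Y[o];print(c,"orange",len(q),np.round(np.percentile(q,[3,50,97],axis=0),4).tolist())
    if c=="wrist":
        V=np.linalg.inv(p["mount"])
        for t in ([0,0,0],[0,0,-.0187],[0,0,-.05]):
            v=V[:3]@np.r_[t,1]; print("tool",t,"px",p["fx"]*v[0]/v[2]+p["cx"],p["fy"]*v[1]/v[2]+p["cy"],"z",v[2])
        for rr in (215,225,235,245,260): print(rr,[np.round(Y[rr,cc],3).tolist() for cc in (315,322,330)])
    else:
        col=dict(side=254).get(c)
        if col: print([ (rr,np.round(Y[rr,col],3).tolist()) for rr in (158,162,166,170,176,182)])
```

```text
wrist orange 1428 [[0.4797, 0.1939, 0.1071], [0.4926, 0.2257, 0.2427], [0.5189, 0.2608, 0.2468]]
tool [0, 0, 0] px 321.640841341596 222.85023018756507 z 0.21024367968333466
tool [0, 0, -0.0187] px 321.7213477321684 232.7754911161176 z 0.19215409165941474
tool [0, 0, -0.05] px 321.8963622659672 254.35222436538896 z 0.1618757972664365
215 [[0.485, 0.231, 0.105], [0.484, 0.227, 0.109], [0.48, 0.222, 0.104]]
225 [[0.486, 0.23, 0.128], [0.484, 0.227, 0.13], [0.481, 0.223, 0.125]]
235 [[0.488, 0.229, 0.152], [0.486, 0.226, 0.152], [0.484, 0.222, 0.152]]
245 [[0.488, 0.229, 0.165], [0.486, 0.226, 0.165], [0.485, 0.222, 0.166]]
260 [[0.508, 0.218, 0.231], [0.507, 0.216, 0.232], [0.506, 0.214, 0.232]]
side orange 155 [[0.4643, 0.2171, 0.0999], [0.4716, 0.2212, 0.1241], [0.4814, 0.2287, 0.1459]]
[(158, [0.479, 0.218, 0.175]), (162, [0.477, 0.214, 0.167]), (166, [0.478, 0.22, 0.153]), (170, [0.478, 0.22, 0.143]), (176, [0.476, 0.218, 0.128]), (182, [0.476, 0.222, 0.11])]Traceback (most recent call last):
  File "<stdin>", line 13, in <module>
    return _quantile_unchecked(
        a, q, axis, out, overwrite_input, method, keepdims, weights)
    return _ureduce(a,
                    func=_quantile_ureduce_func,
    ...<5 lines>...
                    overwrite_input=overwrite_input,
                    method=method)
    r = func(a, **kwargs)
    result = _quantile(arr,
                       quantiles=q,
    ...<2 lines>...
                       out=out,
                       weights=wgt)
    slices_having_nans = np.isnan(arr[-1, ...])
                                  ~~~^^^^^^^^^
IndexError: index -1 is out of bounds for axis 0 with size 0
```

The fingers closed beside the knob, on its far side. I open, rise and measure again.

send_rows --plan '[0,0,0,-0.02,0,0,0,0,-0.045,0,0.087,0,0,-0.075,0,0.087,0,0,-0.1,0,0.087,0,0,-0.1,0,0.087,0,0,-0.1,0,0.087,0,0,-0.1,0,0.087,0,0,-0.1,0,0.087,0,0,-0.1,0,0.087,0,0,-0.1,0]'

```text
time_s: 5.37
tool_pos: [0.4781, 0.2285, 0.2068]
tcp_rot: [0.001, 0.975, -0.224, -0.001]
wrist_force: [0.5, 0.6, 0.3]
gripper_width: 0.046
gripper_force: 0.0
```

```bash
cat >> h.py <<'E'
def cloud(p,T=None):
    r,c=np.mgrid[0:400,0:640]; z=p["z_map"]
    X=np.stack([(c-p["cx"])/p["fx"]*z,(r-p["cy"])/p["fy"]*z,z],-1)
    if "mount" in p:
        G=T@p["mount"]; return X@G[:3,:3].T+G[:3,3]
    return (X-np.ravel(p["tvec"]))@cv2.Rodrigues(np.array(p["rvec"],float))[0]
def pose():
    s,M=state(); T=np.eye(4);T[:3,:3]=M;T[:3,3]=s["tool_pos"]; return s,T
E
python3 - <<'E'
from h import *
s,T=pose(); print(s["time_s"],np.round(T,4).tolist(),np.round(s["wrist_force"],1))
P=look()
for c in P:
    Y=cloud(P[c],T); 
    for n in ("wheel_knob","wheel"):
        m=spotter.masks_of(P[c],n)
        if m:
            k=m[0]["region"]; q=Y[k&(P[c]["z_map"]>0)]
            print(c,n,round(m[0]["confidence"],2),len(q),np.round(np.percentile(q,[5,50,95],axis=0),4).tolist())
            if c=="wrist" and n=="wheel_knob":
                t=q[q[:,2]>.138];print(" knob top",len(t),t.mean(0),t.min(0),t.max(0), "px",np.argwhere(k).min(0),np.argwhere(k).max(0))
w=P["wrist"]["image"]; cv2.imwrite("pics/e.png",np.hstack([w[80:330,150:450],cv2.resize(P["side"]["image"][120:200,210:306],(300,250))]))
E
```

```text
5.3667 [[0.9001, -0.4357, -0.0018, 0.4781], [-0.4357, -0.9001, -0.0015, 0.2285], [-0.001, 0.0021, -1.0, 0.2068], [0.0, 0.0, 0.0, 1.0]] [0.5 0.6 0.3]
wrist wheel_knob [([0.4784, 0.2281, 0.1241], 0.75)]
wrist wheel_axis [([0.5133, 0.2481, 0.1223], 0.7)]
top wheel_knob [([0.4756, 0.2321, 0.1212], 0.69)]
top wheel_axis [([0.5121, 0.2526, 0.121], 0.77)]
side wheel_knob [([0.4803, 0.2282, 0.1231], 0.78)]
side wheel_axis [([0.5158, 0.248, 0.1231], 0.95)]
wrist wheel_knob 0.75 4826 [[0.4725, 0.2097, 0.0893], [0.512, 0.2435, 0.0931], [0.5526, 0.2892, 0.1451]]
 knob top 483 [0.47597992 0.23097196 0.14460523] [0.4641969  0.22074505 0.1380325 ] [0.48576745 0.24179608 0.14792463] px [116 239] [215 334]
wrist wheel 0.76 4728 [[0.4727, 0.2095, 0.0898], [0.512, 0.2428, 0.0931], [0.5526, 0.2885, 0.1451]]
top wheel_knob 0.6 448 [[0.5014, 0.2037, 0.0885], [0.5369, 0.2407, 0.0931], [0.5581, 0.2806, 0.0962]]
top wheel 0.76 534 [[0.4794, 0.204, 0.0716], [0.5349, 0.2407, 0.0927], [0.5589, 0.2828, 0.0962]]
side wheel_knob 0.74 696 [[0.467, 0.2037, 0.0362], [0.5081, 0.2286, 0.0933], [0.5542, 0.319, 0.1423]]
side wheel 0.62 623 [[0.4676, 0.2034, 0.085], [0.5077, 0.2262, 0.0936], [0.5489, 0.2838, 0.1406]]
```

View pics/e.png

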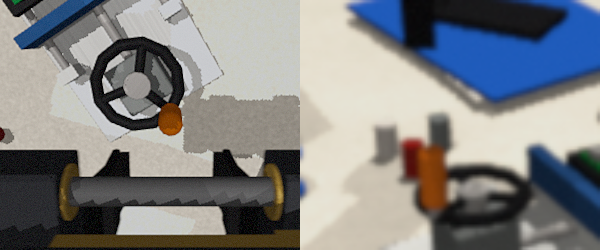

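The knob has not moved; its top disc is centred at about (0.4755, 0.231). I centre on it, close in stages and watch the width.

send_rows --plan '[0.06,-0.003,-0.001,0.03,0,0.06,-0.003,-0.001,0.06,0,0.06,-0.003,-0.001,0.08,0,0.06,-0.003,-0.001,0.095,0,0.06,-0.003,-0.001,0.1,0,0.06,-0.003,-0.001,0.1,0,0.06,-0.003,-0.001,0.1,0,0.03,-0.003,-0.001,0.1,0,0.03,-0.003,-0.001,0.1,0,0.03,-0.003,-0.001,0.1,0,0.03,-0.003,-0.001,0.1,0,0.03,-0.003,-0.001,0.1,0]'

```text
time_s: 7.12
tool_pos: [0.4764, 0.2312, 0.1084]
tcp_rot: [-0.0, 0.975, -0.224, 0.0]
wrist_force: [0.0, 0.2, 0.3]
gripper_width: 0.0352
gripper_force: 0.0
```

send_rows --plan '[0.02,0,0,0,0,0.02,0,0,0,0,0.02,0,0,0,0]'

```text
time_s: 7.37
tool_pos: [0.4762, 0.2311, 0.1079]
tcp_rot: [0.0, 0.975, -0.223, -0.0]
wrist_force: [-0.3, 0.8, 0.4]
gripper_width: 0.0221
gripper_force: 0.0
```

send_rows --plan '[0.015,0,0,0,0,0.015,0,0,0,0,0.015,0,0,0,0]'

```text
time_s: 7.62
tool_pos: [0.4761, 0.2309, 0.1079]
tcp_rot: [0.0, 0.975, -0.223, -0.0]
wrist_force: [-0.0, -1.3, 0.6]
gripper_width: 0.0157
gripper_force: 0.3
```

send_rows --plan '[0.015,0,0,0,0,0.015,0,0,0,0,0.015,0,0,0,0]'

```text
time_s: 7.87
tool_pos: [0.476, 0.2308, 0.1079]
tcp_rot: [0.0, 0.975, -0.223, -0.0]
wrist_force: [-0.7, -0.6, 0.5]
gripper_width: 0.015
gripper_force: 0.6
```

Run:
```python
from h import *
s,T=pose(); print(s["gripper_width"],s["gripper_force"],np.round(s["wrist_force"],2),np.round(s["moment"],3))
a=eyes.grab_frame("side");w=eyes.grab_frame("wrist")
Rm=cv2.Rodrigues(np.array(a["rvec"],float))[0];print("side cam",-Rm.T@np.ravel(a["tvec"]),"axis",Rm[2])
cv2.imwrite("pics/f.png",np.hstack([cv2.resize(w["image"][180:300,260:380],(400,400),interpolation=0),cv2.resize(a["image"][140:200,225:285],(400,400),interpolation=0)]))
```

```text
0.01498831875775335 0.563485853781458 [-0.75 -0.63  0.48] [-0.344  0.126 -0.03 ]
side cam [ 0.16203882 -0.76764259  0.67949611] axis [ 0.37702846  0.76751479 -0.51843089]
```

View pics/f.png

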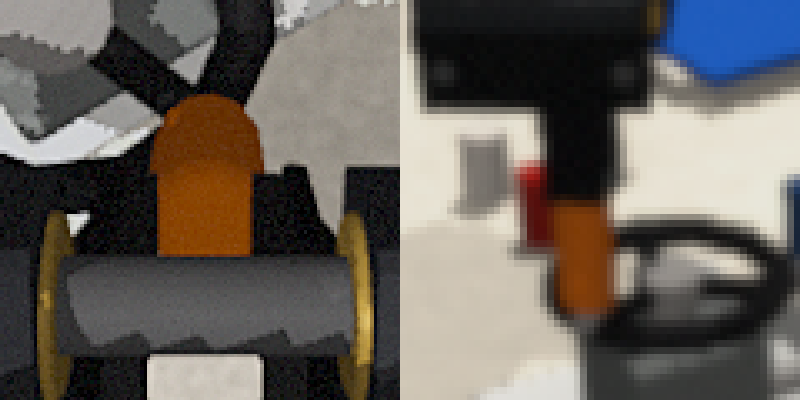

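The fingers now straddle the knob but sink into it with almost no force. I test whether it follows over a short 45° arc.

send_rows --plan '[0.013,0,0,0,0,0.013,-0.0043,-0.0035,0,0,0.013,-0.0081,-0.0074,0,0,0.013,-0.0115,-0.0118,0,0,0.013,-0.0141,-0.0166,0,0,0.013,-0.0161,-0.0217,0,0,0.013,-0.0175,-0.027,0,0,0.013,-0.0175,-0.027,0,0]'

```text
time_s: 8.63
tool_pos: [0.473, 0.265, 0.1081]
tcp_rot: [-0.001, 0.975, -0.223, 0.001]
wrist_force: [-0.3, -0.4, 3.1]
gripper_width: 0.0126
gripper_force: 1.1
```

Run:
```python
from h import *
s,T=pose(); print(np.round(s["tool_pos"],4),s["gripper_width"],s["gripper_force"],np.round(s["wrist_force"],2),np.round(s["moment"],3))
P=look()
a=P["side"];w=P["wrist"]
cv2.imwrite("pics/g.png",np.hstack([cv2.resize(w["image"][150:300,260:410],(400,400),interpolation=0),cv2.resize(a["image"][140:200,225:285],(400,400),interpolation=0)]))
```

```text
[0.473  0.265  0.1081] 0.012636056517858043 1.1162879022958805 [-0.26 -0.41  3.13] [0.029 0.301 0.051]
wrist wheel_knob [([0.4786, 0.2636, 0.1199], 0.95), ([0.5141, 0.2501, 0.1263], 0.42)]
wrist wheel_axis [([0.5188, 0.2463, 0.1249], 0.65)]
top wheel_knob [([0.4752, 0.2634, 0.1202], 0.84)]
top wheel_axis [([0.5152, 0.2542, 0.1247], 0.67), ([0.506, -0.284, 0.119], 0.6)]
side wheel_knob [([0.4754, 0.2617, 0.1216], 0.69), ([0.5149, 0.2489, 0.122], 0.55)]
side wheel_axis [([0.5117, 0.2532, 0.1219], 0.93)]
```

View pics/g.png

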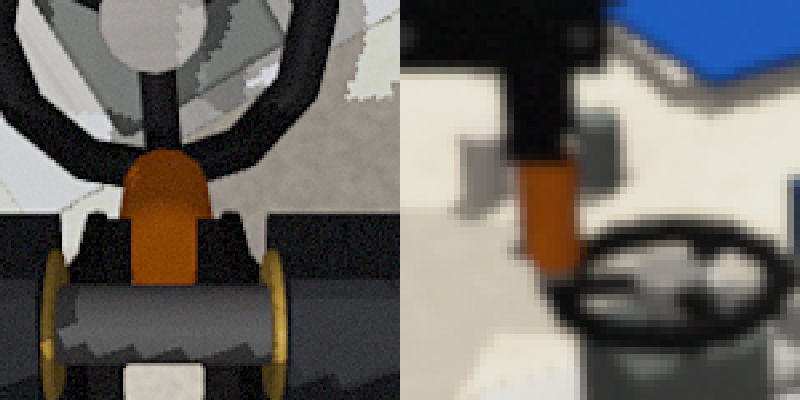

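It follows: the knob is at about (0.475, 0.263), between the pads. I generate the arcs.

```bash
cat >> h.py <<'E'
A=np.array([.5143,.2500]); M2=np.array([[.9,-.4358],[-.4358,-.9]])
def arc(start,angs,width,r=.042):
    pt=lambda a:A+r*np.array([np.cos(np.radians(a)),np.sin(np.radians(a))])
    s=pt(start) if np.isscalar(start) else np.array(start)
    print(", ".join("%g, %.4f, %.4f, 0, 0"%(width,*(M2.T@(pt(a)-s))) for a in angs))
E
python3 -c "
from h import *
arc([.473,.265],[160-12*i for i in range(1,13)],.01)
arc(16,[16-12*i for i in range(1,13)],.01)"
```

```text
0.01, 0.0020, -0.0090, 0, 0, 0.01, 0.0038, -0.0176, 0, 0, 0.01, 0.0074, -0.0256, 0, 0, 0.01, 0.0126, -0.0327, 0, 0, 0.01, 0.0191, -0.0385, 0, 0, 0.01, 0.0267, -0.0429, 0, 0, 0.01, 0.0351, -0.0456, 0, 0, 0.01, 0.0438, -0.0465, 0, 0, 0.01, 0.0526, -0.0456, 0, 0, 0.01, 0.0609, -0.0428, 0, 0, 0.01, 0.0685, -0.0384, 0, 0, 0.01, 0.0750, -0.0325, 0, 0
0.01, 0.0051, 0.0071, 0, 0, 0.01, 0.0087, 0.0151, 0, 0, 0.01, 0.0105, 0.0237, 0, 0, 0.01, 0.0105, 0.0325, 0, 0, 0.01, 0.0086, 0.0411, 0, 0, 0.01, 0.0050, 0.0491, 0, 0, 0.01, -0.0002, 0.0562, 0, 0, 0.01, -0.0067, 0.0621, 0, 0, 0.01, -0.0143, 0.0664, 0, 0, 0.01, -0.0227, 0.0691, 0, 0, 0.01, -0.0314, 0.0700, 0, 0, 0.01, -0.0401, 0.0691, 0, 0
```

send_rows --plan '[0.01,0.002,-0.009,0,0,0.01,0.0038,-0.0176,0,0,0.01,0.0074,-0.0256,0,0,0.01,0.0126,-0.0327,0,0,0.01,0.0191,-0.0385,0,0,0.01,0.0267,-0.0429,0,0,0.01,0.0351,-0.0456,0,0,0.01,0.0438,-0.0465,0,0,0.01,0.0526,-0.0456,0,0,0.01,0.0609,-0.0428,0,0,0.01,0.0685,-0.0384,0,0,0.01,0.075,-0.0325,0,0]'

```text
time_s: 10.08
tool_pos: [0.5542, 0.2584, 0.1073]
tcp_rot: [0.001, 0.975, -0.224, -0.0]
wrist_force: [0.7, -0.2, 0.1]
gripper_width: 0.0099
gripper_force: 0.0
```

Run:
```python
from h import *
s,T=pose(); print(np.round(s["tool_pos"],4),np.round(s["moment"],2))
P=look(names=("wheel_knob",))
```

```text
[0.5542 0.2584 0.1073] [-0.01  0.01 -0.01]
wrist wheel_knob [([0.5184, 0.2895, 0.1233], 0.7)]
top wheel_knob [([0.5151, 0.2899, 0.1214], 0.74)]
side wheel_knob [([0.5154, 0.2871, 0.1248], 0.7)]
```

The knob slipped out at about 88°, where the motion ran along the pads. I will regrip with the pads across the tangent and turn the tool along with the wheel.

```bash
sed -i 's/^A=np.array.*;/A=np.array([.5145,.2485]);/' h.py
cat >> h.py <<'E'
def row(p0,psi0,w,p,z,psi):
    "row numbers for world xy p, shift z down, tool x angle psi, from commanded p0, psi0 (deg)"
    c,s=np.cos(np.radians(psi0)),np.sin(np.radians(psi0)); d=np.array(p)-p0
    return "%g, %.4f, %.4f, %g, %.1f"%(w,c*d[0]+s*d[1],s*d[0]-c*d[1],z,psi0-psi)
def on(a,r=.042): return A+r*np.array([np.cos(np.radians(a)),np.sin(np.radians(a))])
E
python3 - <<'E'
from h import *
s,T=pose(); print(np.round(s["joint_pos"],3),np.round(T[:2,3],4),np.degrees(np.arctan2(T[1,0],T[0,0])))
p=eyes.grab_frame("wrist");Y=cloud(p,T);im=p["image"].astype(int)
o=(im[...,2]>70)&(im[...,0]*2.2<im[...,2])&(im[...,1]<.75*im[...,2])&(abs(Y[...,2]-.146)<.004)&(np.linalg.norm(Y[...,:2]-[.516,.289],axis=-1)<.03)
q=Y[o];print(len(q),q.mean(0),q.min(0),q.max(0))
E
```

```text
[ 0.703  0.424 -0.134 -0.    -1.013  0.417] [0.5537 0.2596] -25.82188510525044
30 [0.51785995 0.28357749 0.14315645] [0.51572407 0.28208126 0.14201008] [0.51991819 0.28506754 0.14464538]
```

Run:
```python
from h import *
print(row([.554,.259],-25.8,.06,[.5163,.2895],-.06,87.5))
```

```text
0.06, -0.0472, -0.0111, -0.06, -113.3
```

send_rows --plan '[0.01,0,0,-0.03,0,0.06,0,0,-0.06,-7,0.06,-0.016,-0.004,-0.06,-14,0.06,-0.032,-0.008,-0.06,-21,0.06,-0.0472,-0.0111,-0.06,-28,0.06,-0.0472,-0.0111,-0.06,-35,0.06,-0.0472,-0.0111,-0.06,-42,0.06,-0.0472,-0.0111,-0.06,-49,0.06,-0.0472,-0.0111,-0.06,-56,0.06,-0.0472,-0.0111,-0.06,-63,0.06,-0.0472,-0.0111,-0.06,-70,0.06,-0.0472,-0.0111,-0.06,-77]'

```text
time_s: 11.43
tool_pos: [0.5159, 0.2906, 0.1681]
tcp_rot: [-0.0, 0.9, 0.435, 0.0]
wrist_force: [-0.1, 0.0, 0.5]
gripper_width: 0.0597
gripper_force: 0.0
```

send_rows --plan '[0.06,0,0,0,-7,0.06,0,0,0,-14,0.06,0,0,0,-21,0.06,0,0,0,-28,0.06,0,0,0,-35,0.06,0,0,0,-36.3,0.06,0,0,0,-36.3]'

```text
time_s: 12.02
tool_pos: [0.516, 0.2904, 0.168]
tcp_rot: [-0.0, 0.723, 0.691, 0.0]
wrist_force: [0.3, -0.1, 0.8]
gripper_width: 0.0599
gripper_force: 0.0
```

Run:
```python
from h import *
s,T=pose(); print(s["time_s"],np.round(s["joint_pos"],3),np.round(T[:3,3],4),np.degrees(np.arctan2(T[1,0],T[0,0])))
P=look(names=("wheel_knob",))
for c in P:
    p=P[c];Y=cloud(p,T);im=p["image"].astype(int)
    o=(im[...,2]>70)&(im[...,0]*2.2<im[...,2])&(im[...,1]<.75*im[...,2])&(abs(Y[...,2]-.146)<.004)&(np.linalg.norm(Y[...,:2]-[.516,.289],axis=-1)<.03)
    q=Y[o]
    if len(q): print(c,len(q),q.mean(0),(q.min(0)+q.max(0))/2)
cv2.imwrite("pics/i.png",P["wrist"]["image"])
```

```text
12.0167 [ 0.786  0.341 -0.102 -0.    -1.128  2.31 ] [0.516  0.2904 0.168 ] 87.39437010922279
wrist wheel_knob [([0.5192, 0.2903, 0.1221], 0.8)]
top wheel_knob [([0.5136, 0.2906, 0.1221], 0.78)]
side wheel_knob []
wrist 585 [0.51243734 0.29336929 0.14509505] [0.51261802 0.2928819  0.1449517 ]
top 54 [0.51556238 0.2895194  0.14550565] [0.51453874 0.28894381 0.14600429]
side 22 [0.51094537 0.28388906 0.14525168] [0.51121007 0.28403645 0.14483739]
```

View pics/i.png

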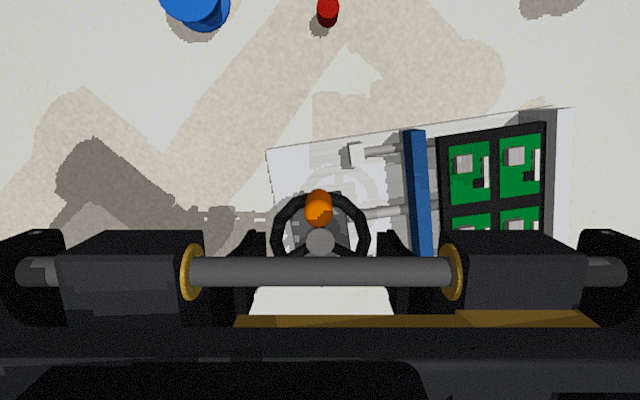

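The knob at (318,205) is lined up between the fingers. I go down and close.

send_rows --plan '[0.06,0,-0.0015,0.025,0,0.06,0,-0.0015,0.045,0,0.06,0,-0.0015,0.058,0,0.06,0,-0.0015,0.061,0,0.03,0,-0.0015,0.061,0,0.02,0,-0.0015,0.061,0,0.01,0,-0.0015,0.061,0,0.01,0,-0.0015,0.061,0,0.01,0,-0.0015,0.061,0,0.01,0,-0.0015,0.061,0,0.01,0,-0.0015,0.061,0,0.01,0,-0.0015,0.061,0]'

```text
time_s: 13.32
tool_pos: [0.5146, 0.2902, 0.1072]
tcp_rot: [-0.0, 0.723, 0.691, -0.0]
wrist_force: [-1.6, 1.0, 4.1]
gripper_width: 0.0153
gripper_force: 3.6
```

```bash
cat >> h.py <<'E'
def rows(p0,psi0,angs,w,off=0):
    print(", ".join(row(p0,psi0,w,on(a),0,a+off) for a in angs))
E
python3 - <<'E'
from h import *
s,T=pose(); print(np.round(T[:3,3],4),s["gripper_width"],s["gripper_force"],np.round(s["wrist_force"],1),np.round(s["moment"],2))
rows(T[:2,3],87.5,[90-6.5*i for i in range(1,13)],.01,-2.5)
E
```

```text
[0.5146 0.2902 0.1072] 0.015317845778289667 3.5768188897546302 [-1.6  1.   4.1] [-0.12  0.26 -0.03]
0.01, 0.0002, 0.0047, 0, 6.5, 0.01, -0.0004, 0.0094, 0, 13.0, 0.01, -0.0015, 0.0140, 0, 19.5, 0.01, -0.0031, 0.0185, 0, 26.0, 0.01, -0.0053, 0.0227, 0, 32.5, 0.01, -0.0079, 0.0267, 0, 39.0, 0.01, -0.0109, 0.0304, 0, 45.5, 0.01, -0.0144, 0.0337, 0, 52.0, 0.01, -0.0182, 0.0366, 0, 58.5, 0.01, -0.0223, 0.0390, 0, 65.0, 0.01, -0.0266, 0.0410, 0, 71.5, 0.01, -0.0311, 0.0424, 0, 78.0
```

send_rows --plan '[0.012,0.0002,0.0047,0,6.5,0.012,-0.0004,0.0094,0,13,0.012,-0.0015,0.014,0,19.5,0.012,-0.0031,0.0185,0,26,0.012,-0.0053,0.0227,0,32.5,0.012,-0.0079,0.0267,0,39,0.012,-0.0109,0.0304,0,45.5,0.012,-0.0144,0.0337,0,52,0.012,-0.0182,0.0366,0,58.5,0.012,-0.0223,0.039,0,65,0.012,-0.0266,0.041,0,71.5,0.012,-0.0311,0.0424,0,78]'

```text
time_s: 14.32
tool_pos: [0.5552, 0.2574, 0.108]
tcp_rot: [-0.0, 0.997, 0.08, -0.0]
wrist_force: [-3.7, 1.3, 6.5]
gripper_width: 0.012
gripper_force: 3.3
```

```bash
cat > m.py <<'E'
import sys
from h import *
def meas(cams=("wrist","top","side")):
    s,T=pose(); psi=np.degrees(np.arctan2(T[1,0],T[0,0]))
    d=T[:2,3]-A; print("t",round(s["time_s"],2),"TCP",np.round(T[:3,3],4),"tool ang",round(np.degrees(np.arctan2(d[1],d[0])),1),"psi",round(psi,1),"j6",round(s["joint_pos"][5],2),"w",round(s["gripper_width"],4),"gf",round(s["gripper_force"],1),"F",np.round(s["wrist_force"],1),"m",np.round(s["moment"],2))
    for c in cams:
        p=eyes.grab_frame(c)
        for k in spotter.tip_of(p,"wheel_knob")[:1]:
            l=np.array(k["location"]); e=l[:2]-A
            print(c,np.round(l,4),"r",round(np.hypot(*e),4),"ang",round(np.degrees(np.arctan2(e[1],e[0])),1),"conf",round(k["confidence"],2))
    return T[:2,3],psi
E
python3 - <<'E'
from m import *
p,psi=meas(); a=12
rows(p,psi,[a-6.5*i for i in range(1,13)],.012,-2.5)
E
```

```text
t 14.32 TCP [0.5552 0.2574 0.108 ] tool ang 12.3 psi 9.2 j6 1.03 w 0.012 gf 3.3 F [-3.7  1.3  6.5] m [ 0.41  1.2  -0.  ]
wrist [0.5601 0.2556 0.1221] r 0.0461 ang 8.8 conf 0.72
top [0.5541 0.2599 0.1192] r 0.0412 ang 16.1 conf 0.71
side [0.5586 0.2541 0.1229] r 0.0445 ang 7.2 conf 0.6
0.012, 0.0004, 0.0050, 0, 6.2, 0.012, -0.0002, 0.0097, 0, 12.7, 0.012, -0.0013, 0.0143, 0, 19.2, 0.012, -0.0029, 0.0188, 0, 25.7, 0.012, -0.0051, 0.0231, 0, 32.2, 0.012, -0.0076, 0.0271, 0, 38.7, 0.012, -0.0107, 0.0307, 0, 45.2, 0.012, -0.0141, 0.0341, 0, 51.7, 0.012, -0.0179, 0.0370, 0, 58.2, 0.012, -0.0219, 0.0394, 0, 64.7, 0.012, -0.0263, 0.0414, 0, 71.2, 0.012, -0.0308, 0.0429, 0, 77.7
```

send_rows --plan '[0.012,0.0004,0.005,0,6.2,0.012,-0.0002,0.0097,0,12.7,0.012,-0.0013,0.0143,0,19.2,0.012,-0.0029,0.0188,0,25.7,0.012,-0.0051,0.0231,0,32.2,0.012,-0.0076,0.0271,0,38.7,0.012,-0.0107,0.0307,0,45.2,0.012,-0.0141,0.0341,0,51.7,0.012,-0.0179,0.037,0,58.2,0.012,-0.0219,0.0394,0,64.7,0.012,-0.0263,0.0414,0,71.2,0.012,-0.0308,0.0429,0,77.7]'

```text
time_s: 15.62
tool_pos: [0.5349, 0.2112, 0.1087]
tcp_rot: [-0.003, 0.827, -0.562, 0.002]
wrist_force: [1.8, 0.8, 3.0]
gripper_width: 0.012
gripper_force: 1.8
```

Run:
```python
from m import *
p,psi=meas(); a=-66
rows(p,psi,[a-6.5*i for i in range(1,13)],.01,-2.5)
```

```text
t 15.62 TCP [0.5349 0.2112 0.1087] tool ang -61.3 psi -68.4 j6 -0.28 w 0.012 gf 1.8 F [1.8 0.8 3. ] m [ 0.36 -0.7   0.04]
wrist [0.5411 0.2141 0.1189] r 0.0435 ang -52.3 conf 0.57
side [0.5387 0.2096 0.1212] r 0.0458 ang -58.1 conf 0.88
0.01, -0.0003, 0.0083, 0, 6.6, 0.01, -0.0009, 0.0130, 0, 13.1, 0.01, -0.0021, 0.0176, 0, 19.6, 0.01, -0.0037, 0.0221, 0, 26.1, 0.01, -0.0059, 0.0263, 0, 32.6, 0.01, -0.0085, 0.0303, 0, 39.1, 0.01, -0.0115, 0.0340, 0, 45.6, 0.01, -0.0150, 0.0372, 0, 52.1, 0.01, -0.0188, 0.0401, 0, 58.6, 0.01, -0.0229, 0.0426, 0, 65.1, 0.01, -0.0272, 0.0445, 0, 71.6, 0.01, -0.0317, 0.0460, 0, 78.1
```

send_rows --plan '[0.01,0.0002,0.005,0,6.5,0.01,-0.0003,0.0097,0,13,0.01,-0.0014,0.0143,0,19.5,0.01,-0.003,0.0188,0,26,0.01,-0.0052,0.0231,0,32.5,0.01,-0.0077,0.0271,0,39,0.01,-0.0108,0.0307,0,45.5,0.01,-0.0142,0.0341,0,52,0.01,-0.018,0.037,0,58.5,0.01,-0.022,0.0394,0,65,0.01,-0.0264,0.0414,0,71.5,0.01,-0.0309,0.0429,0,78]'

```text
time_s: 16.92
tool_pos: [0.4811, 0.2211, 0.1085]
tcp_rot: [-0.001, -0.29, 0.957, -0.002]
wrist_force: [-1.8, -4.9, 10.9]
gripper_width: 0.0102
gripper_force: 5.4
```

Run:
```python
from m import *
p,psi=meas()
p=eyes.grab_frame("wrist"); q=eyes.grab_frame("top")
cv2.imwrite("pics/j.png",np.vstack([p["image"],cv2.resize(q["image"][90:190,150:310],(640,400),interpolation=cv2.INTER_CUBIC)])[::1][:800])
im=cv2.imread("pics/j.png"); cv2.imwrite("pics/j.png",cv2.resize(im,(480,600)))
```

```text
t 16.92 TCP [0.4811 0.2211 0.1085] tool ang -140.6 psi -146.3 j6 -1.72 w 0.0102 gf 5.4 F [-1.8 -4.9 10.9] m [-1.53  0.34 -0.  ]
wrist [0.4865 0.2195 0.1213] r 0.0403 ang -134.0 conf 0.87
side [0.4855 0.2197 0.1228] r 0.0409 ang -135.2 conf 0.72
```

View pics/j.png

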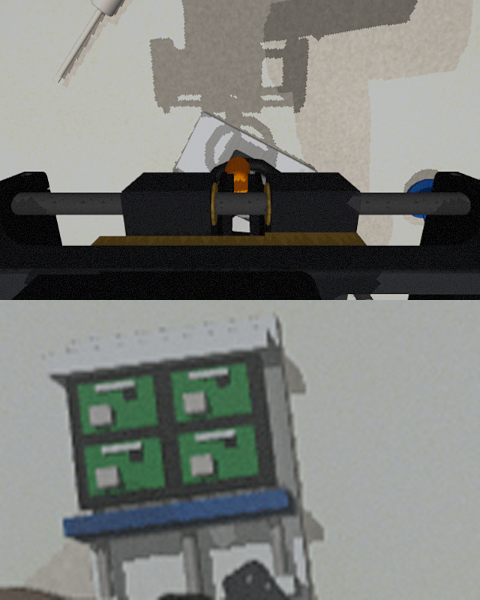

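Turned about 341° so far; the rail is nearly at the carrier. I go on in small steps and watch the tangential force and the lag.

```bash
cat >> m.py <<'E'
def tang():
    s,T=pose(); d=T[:2,3]-A; a=np.arctan2(d[1],d[0]); F=s["wrist_force"]
    print("Ftan cw %.1f rad %.1f"%(F[0]*np.sin(a)-F[1]*np.cos(a),F[0]*np.cos(a)+F[1]*np.sin(a)))
E
python3 - <<'E'
from m import *
tang(); rows(on(-144),-146.5,[-144-4*i for i in range(1,7)],.01,-2.5)
E
```

```text
Ftan cw 0.7 rad 4.6
0.01, 0.0000, 0.0029, 0, 4.0, 0.01, -0.0002, 0.0059, 0, 8.0, 0.01, -0.0005, 0.0088, 0, 12.0, 0.01, -0.0011, 0.0116, 0, 16.0, 0.01, -0.0019, 0.0145, 0, 20.0, 0.01, -0.0029, 0.0172, 0, 24.0
```

send_rows --plan '[0.01,0,0.0029,0,4,0.01,-0.0002,0.0059,0,8,0.01,-0.0005,0.0088,0,12,0.01,-0.0011,0.0116,0,16,0.01,-0.0019,0.0145,0,20,0.01,-0.0029,0.0172,0,24,0.01,-0.0029,0.0172,0,24,0.01,-0.0029,0.0172,0,24]'

```text
time_s: 17.98
tool_pos: [0.4731, 0.2375, 0.1084]
tcp_rot: [-0.001, -0.087, 0.996, -0.001]
wrist_force: [-5.0, -2.4, 11.7]
gripper_width: 0.0102
gripper_force: 6.3
```

Run:
```python
from m import *
meas();tang()
```

```text
t 17.98 TCP [0.4731 0.2375 0.1084] tool ang -165.1 psi -170.0 j6 -2.17 w 0.0102 gf 6.3 F [-5.  -2.4 11.7] m [-0.86  1.38 -0.07]
side [0.4759 0.2305 0.1247] r 0.0426 ang -155.0 conf 0.59
Ftan cw -0.7 rad 5.4
```

send_rows --plan '[0.01,0,0.0029,0,4,0.01,-0.0002,0.0059,0,8,0.01,-0.0005,0.0088,0,12,0.01,-0.0011,0.0116,0,16,0.01,-0.0019,0.0145,0,20,0.01,-0.0029,0.0172,0,24,0.01,-0.0029,0.0172,0,24,0.01,-0.0029,0.0172,0,24]'

```text
time_s: 18.95
tool_pos: [0.4732, 0.2559, 0.1085]
tcp_rot: [-0.0, 0.122, 0.993, -0.001]
wrist_force: [-5.5, -1.3, 11.1]
gripper_width: 0.0099
gripper_force: 6.0
```

Run:
```python
from m import *
meas();tang()
```

```text
t 18.95 TCP [0.4732 0.2559 0.1085] tool ang 169.8 psi 166.0 j6 -2.61 w 0.0099 gf 6.0 F [-5.5 -1.3 11.1] m [-0.16  1.58 -0.04]
wrist [0.4762 0.2531 0.1217] r 0.0386 ang 173.2 conf 0.57
side [0.4739 0.2498 0.1199] r 0.0406 ang 178.2 conf 0.89
Ftan cw -1.2 rad 5.9
```

send_rows --plan '[0.01,0,0.0029,0,4,0.01,-0.0002,0.0059,0,8,0.01,-0.0005,0.0088,0,12,0.01,-0.0011,0.0116,0,16,0.01,-0.0019,0.0145,0,18,0.01,-0.0029,0.0172,0,18,0.01,-0.0029,0.0172,0,18,0.01,-0.0029,0.0172,0,18]'

```text
time_s: 19.92
tool_pos: [0.4809, 0.2731, 0.1086]
tcp_rot: [0.0, 0.275, 0.961, 0.001]
wrist_force: [-5.0, 1.4, 11.2]
gripper_width: 0.0104
gripper_force: 5.1
```

Run:
```python
from m import *
meas();tang()
```

```text
t 19.92 TCP [0.4809 0.2731 0.1086] tool ang 143.8 psi 148.0 j6 -2.94 w 0.0104 gf 5.1 F [-5.   1.4 11.2] m [ 0.51  1.36 -0.08]
wrist [0.4813 0.2671 0.1199] r 0.0381 ang 150.7 conf 0.9
top [0.4744 0.2747 0.1193] r 0.0479 ang 146.8 conf 0.75
side [0.4773 0.2671 0.1233] r 0.0416 ang 153.4 conf 0.97
Ftan cw -1.1 rad 4.9
```

Total is about 416° and the knob still follows. Joint 6 is near its limit, so I release, rise and regrip a half turn round.

send_rows --plan '[0.06,0,0,0,0,0.06,0,0,0,0,0.06,0,-0.001,0,0,0.06,0,-0.003,-0.025,0,0.06,0,-0.005,-0.055,-4,0.06,0,-0.005,-0.065,-11,0.06,0,-0.005,-0.065,-18,0.06,0,-0.005,-0.065,-25,0.06,0,-0.005,-0.065,-32,0.06,0,-0.005,-0.065,-39,0.06,0,-0.005,-0.065,-46,0.06,0,-0.005,-0.065,-53]'

```text
time_s: 21.22
tool_pos: [0.4777, 0.2675, 0.171]
tcp_rot: [-0.001, -0.185, 0.983, -0.0]
wrist_force: [-0.7, -0.3, 0.2]
gripper_width: 0.0593
gripper_force: 0.0
```

send_rows --plan '[0.06,0,0,0,-7,0.06,0,0,0,-14,0.06,0,0,0,-21,0.06,0,0,0,-28,0.06,0,0,0,-35,0.06,0,0,0,-42,0.06,0,0,0,-49,0.06,0,0,0,-56,0.06,0,0,0,-63,0.06,0,0,0,-70,0.06,0,0,0,-77,0.06,0,0,0,-84]'

```text
time_s: 22.22
tool_pos: [0.4777, 0.2675, 0.171]
tcp_rot: [0.001, 0.795, -0.606, -0.0]
wrist_force: [-0.6, -0.2, 0.5]
gripper_width: 0.0599
gripper_force: 0.0
```

send_rows --plan '[0.06,0,0,0,-7,0.06,0,0,0,-14,0.06,0,0,0,-21,0.06,0,0,0,-28,0.06,0,0,0,-35,0.06,0,0,0,-42,0.06,0,0,0,-43,0.06,0,0,0,-43]'

```text
time_s: 22.88
tool_pos: [0.4779, 0.2676, 0.1713]
tcp_rot: [0.001, 0.961, -0.278, -0.001]
wrist_force: [-0.5, 0.5, -0.8]
gripper_width: 0.0598
gripper_force: 0.0
```

Run:
```python
from m import *
meas()
s,T=pose(); p=eyes.grab_frame("wrist"); Y=cloud(p,T); im=p["image"].astype(int)
# fit knob disc and rail/carrier gap along holder axis
o=(im[...,2]>70)&(im[...,0]*2.2<im[...,2])&(im[...,1]<.75*im[...,2])&(abs(Y[...,2]-.146)<.005)&(np.linalg.norm(Y[...,:2]-[.478,.269],axis=-1)<.04)
q=Y[o]; print("knob disc",len(q),(q.min(0)+q.max(0))/2,q.mean(0))
b=(im[...,0]>90)&(im[...,2]<.6*im[...,0])&(im[...,1]<.85*im[...,0])&(p["z_map"]>0)&(np.linalg.norm(Y[...,:2]-[.6,.26],axis=-1)<.12)
B=Y[b]; B=B[B[:,2]>np.percentile(B[:,2],60)-.004]; print("rail",len(B),np.percentile(B,[2,50,98],axis=0).round(4).tolist())
x,y,_=map(float,np.ravel(cv2.fitLine(B[:,:2].astype(np.float32),cv2.DIST_L2,0,.01,.01))[:3]); n=np.array([abs(y),-np.sign(y)*x]); print("normal",n)
g=(im[...,1]>90)&(im[...,0]<.7*im[...,1])&(im[...,2]<.6*im[...,1])&(p["z_map"]>0)&(np.linalg.norm(Y[...,:2]-[.64,.26],axis=-1)<.15)
print("rail n",np.percentile(B[:,:2]@n,[2,98]),"green n",np.percentile(Y[g][:,:2]@n,[1,99]),"green z",np.median(Y[g][:,2]))
cv2.imwrite("pics/k.png",p["image"])
```

```text
t 22.88 TCP [0.4779 0.2676 0.1713] tool ang 152.5 psi -32.2 j6 0.2 w 0.0598 gf 0.0 F [-0.5  0.5 -0.8] m [ 0.    0.01 -0.  ]
wrist [0.478  0.2641 0.1212] r 0.0397 ang 156.9 conf 0.75
top [0.4745 0.2691 0.1223] r 0.045 ang 152.8 conf 0.67
side [0.4778 0.2621 0.1216] r 0.0391 ang 159.7 conf 0.71
knob disc 579 [0.47407427 0.2662275  0.14440093] [0.47482672 0.26604276 0.14486124]
rail 2762 [[0.6118, 0.2038, 0.0682], [0.6233, 0.2697, 0.0698], [0.6337, 0.342, 0.0714]]
normal [0.99519902 0.09787204]
rail n [0.64036835 0.65338371] green n [0.667114   0.74151154] green z 0.0618665237847712
```

View pics/k.png

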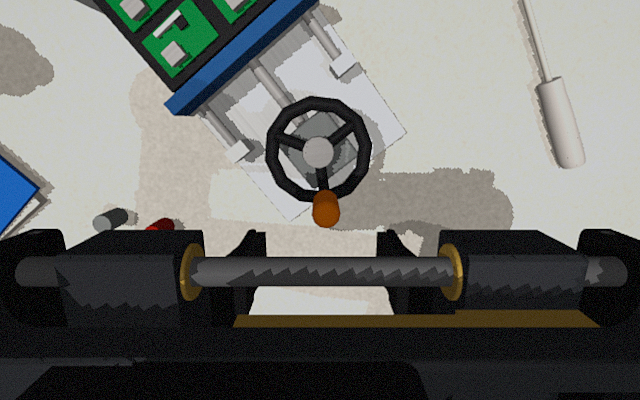

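The knob at (326,207) is lined up and the rail is within a few mm of the carrier. I regrip.

send_rows --plan '[0.06,0,0.002,0.025,0,0.06,0,0.002,0.045,0,0.06,0,0.002,0.06,0,0.06,0,0.002,0.064,0,0.03,0,0.002,0.064,0,0.02,0,0.002,0.064,0,0.01,0,0.002,0.064,0,0.01,0,0.002,0.064,0,0.01,0,0.002,0.064,0,0.01,0,0.002,0.064,0,0.01,0,0.002,0.064,0,0.01,0,0.002,0.064,0]'

```text
time_s: 24.23
tool_pos: [0.4772, 0.266, 0.1081]
tcp_rot: [0.0, 0.961, -0.278, 0.0]
wrist_force: [-1.1, -1.5, 0.7]
gripper_width: 0.015
gripper_force: 0.9
```

Run:
```python
from m import *
p,psi=meas(("side",))
rows(p,psi,[155-5*i for i in range(1,9)],.01,-187)
```

```text
t 24.23 TCP [0.4772 0.266  0.1081] tool ang 154.9 psi -32.2 j6 0.2 w 0.015 gf 0.9 F [-1.1 -1.5  0.7] m [-0.4   0.28  0.05]
side [0.4774 0.2646 0.1231] r 0.0404 ang 156.5 conf 0.87
0.01, -0.0011, -0.0035, 0, 4.8, 0.01, -0.0011, -0.0072, 0, 9.8, 0.01, -0.0007, -0.0108, 0, 14.8, 0.01, -0.0001, -0.0144, 0, 19.8, 0.01, 0.0009, -0.0180, 0, 24.8, 0.01, 0.0022, -0.0214, 0, 29.8, 0.01, 0.0037, -0.0247, 0, 34.8, 0.01, 0.0056, -0.0279, 0, 39.8
```

send_rows --plan '[0.01,-0.0011,-0.0035,0,4.8,0.01,-0.0011,-0.0072,0,9.8,0.01,-0.0007,-0.0108,0,14.8,0.01,-0.0001,-0.0144,0,19.8,0.01,0.0009,-0.018,0,24.8,0.01,0.0022,-0.0214,0,29.8,0.01,0.0022,-0.0214,0,29.8,0.01,0.0022,-0.0214,0,29.8]'

```text
time_s: 25.0
tool_pos: [0.4911, 0.2832, 0.1086]
tcp_rot: [-0.001, 0.858, -0.514, 0.0]
wrist_force: [-0.0, -0.4, 3.3]
gripper_width: 0.0102
gripper_force: 1.8
```

Run:
```python
from m import *
meas();tang()
rows(on(125),-62,[125-5*i for i in range(1,7)],.01,-187)
```

```text
t 25.0 TCP [0.4911 0.2832 0.1086] tool ang 124.0 psi -61.9 j6 -0.32 w 0.0102 gf 1.8 F [-0.  -0.4  3.3] m [-0.21 -0.01 -0.03]
wrist [0.4955 0.2836 0.1214] r 0.0399 ang 118.4 conf 0.78
top [0.4886 0.2855 0.1214] r 0.0452 ang 125.0 conf 0.94
side [0.4907 0.2808 0.1227] r 0.0401 ang 126.4 conf 0.74
Ftan cw 0.5 rad -0.9
0.01, -0.0003, -0.0037, 0, 5.0, 0.01, -0.0003, -0.0073, 0, 10.0, 0.01, 0.0001, -0.0110, 0, 15.0, 0.01, 0.0008, -0.0146, 0, 20.0, 0.01, 0.0017, -0.0181, 0, 25.0, 0.01, 0.0030, -0.0215, 0, 30.0
```

Following (total about 442°). On by 30° more.

send_rows --plan '[0.01,-0.0003,-0.0037,0,5,0.01,-0.0003,-0.0073,0,10,0.01,0.0001,-0.011,0,15,0.01,0.0008,-0.0146,0,20,0.01,0.0017,-0.0181,0,25,0.01,0.003,-0.0215,0,30,0.01,0.003,-0.0215,0,30,0.01,0.003,-0.0215,0,30]'

```text
time_s: 25.97
tool_pos: [0.5111, 0.29, 0.1085]
tcp_rot: [-0.0, -0.695, 0.719, -0.0]
wrist_force: [0.6, -2.3, 6.7]
gripper_width: 0.0102
gripper_force: 2.9
```

Run:
```python
from m import *
meas();tang()
```

```text
t 25.97 TCP [0.5111 0.29   0.1085] tool ang 94.7 psi -92.0 j6 -0.83 w 0.0102 gf 2.9 F [ 0.6 -2.3  6.7] m [-0.6  -0.02 -0.05]
wrist [0.5122 0.2875 0.1229] r 0.0391 ang 93.4 conf 0.8
top [0.512  0.2915 0.1199] r 0.0431 ang 93.3 conf 0.87
side [0.5125 0.2885 0.1207] r 0.04 ang 92.9 conf 0.74
Ftan cw -0.3 rad -2.7
```

Knob at 93° (total about 473°). Next 30°.

send_rows --plan '[0.01,-0.0003,-0.0037,0,5,0.01,-0.0003,-0.0073,0,10,0.01,0.0001,-0.011,0,15,0.01,0.0008,-0.0146,0,20,0.01,0.0017,-0.0181,0,25,0.01,0.003,-0.0215,0,30,0.01,0.003,-0.0215,0,30,0.01,0.003,-0.0215,0,30]'

```text
time_s: 26.93
tool_pos: [0.532, 0.2858, 0.1084]
tcp_rot: [-0.001, -0.485, 0.875, -0.0]
wrist_force: [-0.7, -1.9, 6.1]
gripper_width: 0.01
gripper_force: 3.1
```

Run:
```python
from m import *
meas();tang()
```

```text
t 26.93 TCP [0.532  0.2858 0.1084] tool ang 64.9 psi -122.0 j6 -1.32 w 0.01 gf 3.1 F [-0.7 -1.9  6.1] m [-0.68  0.21 -0.04]
wrist [0.5345 0.2811 0.1206] r 0.0382 ang 58.5 conf 0.64
top [0.5162 0.2493 0.1226] r 0.0019 ang 25.2 conf 0.72
side [0.5321 0.2835 0.1236] r 0.0392 ang 63.3 conf 0.62
Ftan cw 0.2 rad -1.9
```

send_rows --plan '[0.01,-0.0003,-0.0037,0,5,0.01,-0.0003,-0.0073,0,10,0.01,0.0001,-0.011,0,15,0.01,0.0008,-0.0146,0,20,0.01,0.0017,-0.0181,0,25,0.01,0.003,-0.0215,0,30,0.01,0.003,-0.0215,0,30,0.01,0.003,-0.0215,0,30]'

```text
time_s: 27.9
tool_pos: [0.5484, 0.2722, 0.1084]
tcp_rot: [-0.001, -0.242, 0.97, -0.0]
wrist_force: [-1.8, -1.7, 6.7]
gripper_width: 0.01
gripper_force: 3.2
```

Run:
```python
from m import *
meas();tang()
```

```text
t 27.9 TCP [0.5484 0.2722 0.1084] tool ang 35.0 psi -152.0 j6 -1.81 w 0.01 gf 3.2 F [-1.8 -1.7  6.7] m [-0.34  0.47 -0.  ]
wrist [0.5532 0.2695 0.1211] r 0.044 ang 28.5 conf 0.65
top [0.5468 0.2732 0.121 ] r 0.0407 ang 37.4 conf 0.93
side [0.55   0.2711 0.1232] r 0.0421 ang 32.5 conf 0.95
Ftan cw 1.1 rad -3.0
```

send_rows --plan '[0.01,-0.0003,-0.0037,0,5,0.01,-0.0003,-0.0073,0,10,0.01,0.0001,-0.011,0,15,0.01,0.0008,-0.0146,0,20,0.01,0.0017,-0.0181,0,25,0.01,0.003,-0.0215,0,30,0.01,0.003,-0.0215,0,30,0.01,0.003,-0.0215,0,30]'

```text
time_s: 28.87
tool_pos: [0.5564, 0.2527, 0.1085]
tcp_rot: [0.0, 0.017, 1.0, 0.0]
wrist_force: [-1.7, 0.3, 5.7]
gripper_width: 0.0101
gripper_force: 2.8
```

Run:
```python
from m import *
meas();tang()
```

```text
t 28.87 TCP [0.5564 0.2527 0.1085] tool ang 5.7 psi 178.0 j6 -2.3 w 0.0101 gf 2.8 F [-1.7  0.3  5.7] m [ 0.11  0.1  -0.01]
wrist [0.5585 0.2501 0.1216] r 0.044 ang 2.1 conf 0.74
side [0.5565 0.2486 0.1233] r 0.042 ang 0.1 conf 0.67
Ftan cw -0.6 rad -1.3
```

send_rows --plan '[0.01,-0.0003,-0.0037,0,5,0.01,-0.0003,-0.0073,0,10,0.01,0.0001,-0.011,0,15,0.01,0.0008,-0.0146,0,20,0.01,0.0008,-0.0146,0,20,0.01,0.0008,-0.0146,0,20]'

```text
time_s: 29.67
tool_pos: [0.5559, 0.2388, 0.1086]
tcp_rot: [0.001, 0.19, 0.982, 0.001]
wrist_force: [1.1, 1.5, 4.7]
gripper_width: 0.01
gripper_force: 2.5
```

Run:
```python
from m import *
meas();tang()
```

```text
t 29.67 TCP [0.5559 0.2388 0.1086] tool ang -13.1 psi 158.1 j6 -2.63 w 0.01 gf 2.5 F [1.1 1.5 4.7] m [ 0.71 -0.46  0.05]
wrist [0.5581 0.2537 0.1218] r 0.0439 ang 6.8 conf 0.79
side [0.5562 0.2488 0.1253] r 0.0417 ang 0.4 conf 0.73
Ftan cw -1.9 rad 0.3
```

The knob stayed at about 1–2° while the tool went on to −13°, which looks like the stop at a total of about 565°. To confirm, I open, recentre on the knob, close and push again.

send_rows --plan '[0.06,0,0,0,0,0.06,0,0,0,0,0.06,0,0,0,0,0.06,0.0016,0.0058,0,0,0.06,0.0032,0.0116,0,0,0.03,0.0032,0.0116,0,0,0.02,0.0032,0.0116,0,0,0.01,0.0032,0.0116,0,0,0.01,0.0032,0.0116,0,0,0.01,0.0032,0.0116,0,0,0.01,0.0032,0.0116,0,0,0.01,0.0032,0.0116,0,0]'

```text
time_s: 30.97
tool_pos: [0.5573, 0.2507, 0.1086]
tcp_rot: [0.001, 0.19, 0.982, 0.001]
wrist_force: [-0.0, 1.5, 5.2]
gripper_width: 0.0116
gripper_force: 2.6
```

Run:
```python
from m import *
meas();tang()
print(", ".join(row(on(1.5),158,.008,on(a),0,158) for a in (-2,-5,-8,-11)))
```

```text
t 30.97 TCP [0.5573 0.2507 0.1086] tool ang 2.9 psi 158.1 j6 -2.64 w 0.0116 gf 2.6 F [-0.   1.5  5.2] m [ 0.77 -0.47 -0.04]
wrist [0.5549 0.2646 0.1221] r 0.0435 ang 21.7 conf 0.86
side [0.5522 0.2639 0.1223] r 0.0407 ang 22.2 conf 0.6
Ftan cw -2.4 rad 1.5
0.008, -0.0010, -0.0024, 0, 0.0, 0.008, -0.0016, -0.0045, 0, 0.0, 0.008, -0.0022, -0.0066, 0, 0.0, 0.008, -0.0027, -0.0087, 0, 0.0
```

Opening dragged the knob back to about 22°, so I lift clear and regrip squarely there.

send_rows --plan '[0.01,0,0,-0.03,0,0.01,0,0,-0.06,0,0.06,0,0,-0.065,-7,0.06,0.004,0.006,-0.065,-14,0.06,0.0086,0.0118,-0.065,-21,0.06,0.0086,0.0118,-0.065,-28,0.06,0.0086,0.0118,-0.065,-35,0.06,0.0086,0.0118,-0.065,-37,0.06,0.0086,0.0118,-0.065,-37]'

```text
time_s: 32.02
tool_pos: [0.5514, 0.263, 0.171]
tcp_rot: [-0.002, -0.131, 0.991, -0.001]
wrist_force: [-0.0, -0.2, -0.8]
gripper_width: 0.0486
gripper_force: 0.0
```

Run:
```python
from m import *
p0,psi=meas()
s,T=pose(); p=eyes.grab_frame("wrist"); Y=cloud(p,T); im=p["image"].astype(int)
o=(im[...,2]>70)&(im[...,0]*2.2<im[...,2])&(im[...,1]<.75*im[...,2])&(abs(Y[...,2]-.146)<.005)&(np.linalg.norm(Y[...,:2]-[.553,.264],axis=-1)<.04)
q=Y[o]; print("knob disc",len(q),(q.min(0)+q.max(0))/2,q.mean(0))
```

```text
t 32.02 TCP [0.5514 0.263  0.171 ] tool ang 21.4 psi -164.9 j6 -2.02 w 0.0486 gf 0.0 F [-0.  -0.2 -0.8] m [ 0.06 -0.13 -0.03]
wrist [0.5536 0.2659 0.1193] r 0.0428 ang 24.0 conf 0.61
top [0.5496 0.2703 0.1199] r 0.0413 ang 31.8 conf 0.61
side [0.5568 0.2595 0.1242] r 0.0437 ang 14.6 conf 0.77
knob disc 581 [0.54932818 0.26682469 0.14439032] [0.54877011 0.26650466 0.14491843]
```

send_rows --plan '[0.06,-0.001,0.0023,0.025,0,0.06,-0.001,0.0023,0.045,0,0.06,-0.001,0.0023,0.06,0,0.06,-0.001,0.0023,0.064,0,0.03,-0.001,0.0023,0.064,0,0.02,-0.001,0.0023,0.064,0,0.01,-0.001,0.0023,0.064,0,0.01,-0.001,0.0023,0.064,0,0.01,-0.001,0.0023,0.064,0,0.01,-0.001,0.0023,0.064,0,0.01,-0.001,0.0023,0.064,0,0.01,-0.001,0.0023,0.064,0]'

```text
time_s: 33.37
tool_pos: [0.5533, 0.2664, 0.1092]
tcp_rot: [0.0, -0.13, 0.991, 0.0]
wrist_force: [-0.4, 0.1, -0.1]
gripper_width: 0.0151
gripper_force: 0.0
```

send_rows --plan '[0.01,-0.0003,-0.0037,0,5,0.01,-0.0003,-0.0073,0,10,0.01,0.0001,-0.011,0,15,0.01,0.0004,-0.0128,0,17,0.01,0.0004,-0.0128,0,17,0.01,0.0004,-0.0128,0,17]'

```text
time_s: 33.87
tool_pos: [0.5562, 0.2539, 0.109]
tcp_rot: [0.0, 0.017, 1.0, 0.0]
wrist_force: [0.0, 0.2, 0.2]
gripper_width: 0.0099
gripper_force: 0.0
```

Run:
```python
from m import *
meas();tang()
```

```text
t 33.87 TCP [0.5562 0.2539 0.109 ] tool ang 7.3 psi 178.0 j6 -2.3 w 0.0099 gf 0.0 F [0.  0.2 0.2] m [ 0.02 -0.17  0.01]
wrist [0.5549 0.264  0.1224] r 0.0433 ang 21.0 conf 0.67
top [0.5535 0.2669 0.1227] r 0.0431 ang 25.3 conf 0.64
side [0.552  0.2616 0.122 ] r 0.0397 ang 19.3 conf 0.84
Ftan cw 0.2 rad 0.6
```

There is no contact this time, and the earlier forces were mostly vertical (Fz about twice the pad force). So the tips only reached the edge of what they can hold, and I need to be a few mm lower. I regrip with the TCP at 0.101.

send_rows --plan '[0.01,0,0,-0.03,0,0.06,0,0,-0.055,0,0.06,0,0,-0.055,-5,0.06,0.0034,0.0105,-0.055,-10,0.06,0.0034,0.0105,-0.055,-10,0.06,0.0034,0.0105,-0.055,-10,0.06,0.0034,0.0105,-0.03,-10,0.06,0.0034,0.0105,-0.01,-10,0.06,0.0034,0.0105,0.002,-10,0.06,0.0034,0.0105,0.008,-10,0.06,0.0034,0.0105,0.008,-10,0.03,0.0034,0.0105,0.008,-10]'

```text
time_s: 35.17
tool_pos: [0.5535, 0.2644, 0.1011]
tcp_rot: [0.0, -0.069, 0.998, -0.0]
wrist_force: [0.2, -0.3, 0.7]
gripper_width: 0.0574
gripper_force: 0.0
```

send_rows --plan '[0.02,0,0,0,0,0.015,0,0,0,0,0.01,0,0,0,0,0.01,0,0,0,0,0.01,0,0,0,0,0.01,0,0,0,0,0.01,0,0,0,0]'

```text
time_s: 35.75
tool_pos: [0.5534, 0.2649, 0.1013]
tcp_rot: [0.0, -0.07, 0.998, 0.0]
wrist_force: [0.1, 0.7, 0.8]
gripper_width: 0.0192
gripper_force: 30.0
```

Run:
```python
from m import *
meas();tang()
```

```text
t 35.75 TCP [0.5534 0.2649 0.1013] tool ang 22.9 psi -172.0 j6 -2.14 w 0.0192 gf 30.0 F [0.1 0.7 0.8] m [ 0.34 -0.15  0.03]
wrist [0.5555 0.2624 0.1228] r 0.0433 ang 18.7 conf 0.78
top [0.5495 0.2666 0.1224] r 0.0394 ang 27.3 conf 0.88
side [0.5544 0.2598 0.1209] r 0.0415 ang 15.8 conf 0.6
Ftan cw -1.7 rad 1.0
```

Now it is a real 30 N grip. I push clockwise again in small steps to find the true stop.

Run:
```python
from m import *
p=np.array([.5533,.2647])
for L in ([19,16,13,10,7],):
  print(", ".join(row(p,-172,0,on(a),0,-172) for a in L))
```

```text
0, -0.0006, -0.0026, 0, 0.0, 0, -0.0009, -0.0048, 0, 0.0, 0, -0.0012, -0.0070, 0, 0.0, 0, -0.0013, -0.0092, 0, 0.0, 0, -0.0013, -0.0114, 0, 0.0
```

send_rows --plan '[0.01,-0.0006,-0.0026,0,0,0.01,-0.0009,-0.0048,0,0,0.01,-0.0012,-0.007,0,0,0.01,-0.0013,-0.0092,0,0,0.01,-0.0013,-0.0114,0,0]'

```text
time_s: 36.47
tool_pos: [0.5564, 0.2533, 0.1013]
tcp_rot: [0.0, -0.069, 0.998, 0.0]
wrist_force: [-0.1, 2.2, 1.9]
gripper_width: 0.019
gripper_force: 30.0
```

Run:
```python
from m import *
meas(("side","wrist"));tang()
print(", ".join(row(on(7),-172,0,on(a),0,-172) for a in (4,1,-2,-5,-8,-11,-14)))
```

```text
t 36.47 TCP [0.5564 0.2533 0.1013] tool ang 6.5 psi -172.0 j6 -2.12 w 0.019 gf 30.0 F [-0.1  2.2  1.9] m [ 0.66 -0.17 -0.04]
wrist [0.5578 0.2512 0.1208] r 0.0434 ang 3.6 conf 0.64
Ftan cw -1.3 rad 0.4
0, 0.0001, -0.0022, 0, 0.0, 0, 0.0003, -0.0044, 0, 0.0, 0, 0.0006, -0.0066, 0, 0.0, 0, 0.0011, -0.0087, 0, 0.0, 0, 0.0016, -0.0108, 0, 0.0, 0, 0.0023, -0.0129, 0, 0.0, 0, 0.0031, -0.0150, 0, 0.0
```

send_rows --plan '[0.01,0.0001,-0.0022,0,0,0.01,0.0003,-0.0044,0,0,0.01,0.0006,-0.0066,0,0]'

```text
time_s: 36.92
tool_pos: [0.5568, 0.2525, 0.1013]
tcp_rot: [0.002, -0.07, 0.998, 0.005]
wrist_force: [-6.0, 19.5, 1.1]
gripper_width: 0.0191
gripper_force: 30.0
```

Run:
```python
from m import *
meas(("side","wrist"));tang()
```

```text
t 36.92 TCP [0.5568 0.2525 0.1013] tool ang 5.3 psi -172.0 j6 -2.11 w 0.0191 gf 30.0 F [-6.  19.5  1.1] m [ 6.15  1.47 -0.01]
side [0.5579 0.2517 0.1242] r 0.0435 ang 4.2 conf 0.67
wrist [0.5572 0.2524 0.1229] r 0.0429 ang 5.2 conf 0.92
Ftan cw -15.8 rad -1.9
```

Stop felt: 16–20 N, with the tool blocked at 5.3°. Now I back off 90° anticlockwise with the firm grip.

Run:
```python
from m import *
print(", ".join(row(on(-2),-172,0.01,on(a),0,-172) for a in [5.3+8.2*i for i in range(12)]))
```

```text
0.01, -0.0006, 0.0053, 0, 0.0, 0.01, -0.0004, 0.0113, 0, 0.0, 0.01, 0.0006, 0.0172, 0, 0.0, 0.01, 0.0024, 0.0230, 0, 0.0, 0.01, 0.0050, 0.0284, 0, 0.0, 0.01, 0.0084, 0.0333, 0, 0.0, 0.01, 0.0125, 0.0378, 0, 0.0, 0.01, 0.0171, 0.0416, 0, 0.0, 0.01, 0.0222, 0.0447, 0, 0.0, 0.01, 0.0278, 0.0470, 0, 0.0, 0.01, 0.0336, 0.0486, 0, 0.0, 0.01, 0.0395, 0.0493, 0, 0.0
```

send_rows --plan '[0.01,-0.0006,0.0053,0,0,0.01,-0.0004,0.0113,0,0,0.01,0.0006,0.0172,0,0,0.01,0.0024,0.023,0,0,0.01,0.005,0.0284,0,0,0.01,0.0084,0.0333,0,0,0.01,0.0125,0.0378,0,0,0.01,0.0171,0.0416,0,0,0.01,0.0222,0.0447,0,0,0.01,0.0278,0.047,0,0,0.01,0.0336,0.0486,0,0,0.01,0.0395,0.0493,0,0]'

```text
time_s: 38.12
tool_pos: [0.5097, 0.2906, 0.1012]
tcp_rot: [0.0, -0.07, 0.998, 0.0]
wrist_force: [2.7, 2.1, 4.1]
gripper_width: 0.0189
gripper_force: 30.0
```

Run:
```python
from m import *
meas();tang()
```

```text
t 38.12 TCP [0.5097 0.2906 0.1012] tool ang 96.5 psi -172.0 j6 -2.23 w 0.0189 gf 30.0 F [2.7 2.1 4.1] m [ 0.43 -0.95  0.04]
wrist [0.5124 0.2869 0.1213] r 0.0385 ang 93.1 conf 0.61
top [0.5054 0.2919 0.1242] r 0.0443 ang 101.8 conf 0.89
Ftan cw -2.7 rad 4.0
```

The chord from the stop is 60.6 mm, which is 92°. Release, wait, then lift clear.

send_rows --plan '[0.06,0,0,0,0,0.06,0,0,0,0,0.06,0,0,0,0,0.06,0,0,0,0,0.06,0,0,0,0,0.06,0,0,-0.02,0,0.06,0,0,-0.05,0,0.06,0,0,-0.08,0,0.06,0,0,-0.11,0,0.06,0,0,-0.14,0,0.06,0,0,-0.14,0,0.06,0,0,-0.14,0]'

```text
time_s: 39.42
tool_pos: [0.5108, 0.2904, 0.2426]
tcp_rot: [0.001, -0.069, 0.998, 0.001]
wrist_force: [0.8, -0.1, -0.0]
gripper_width: 0.0596
gripper_force: 0.0
```

Run:
```python
from m import *
meas()
for c in ("top","side"): print(c,[np.round(k["location"],3) for k in spotter.tip_of(eyes.grab_frame(c),"spare_knob")][:1])
s,T=pose(); p=eyes.grab_frame("wrist"); Y=cloud(p,T); im=p["image"].astype(int)
o=(im[...,2]>70)&(im[...,0]*2.2<im[...,2])&(im[...,1]<.75*im[...,2])&(abs(Y[...,2]-.146)<.005)&(np.linalg.norm(Y[...,:2]-[.511,.29],axis=-1)<.04)
q=Y[o]; print("disc",len(q),(q.min(0)+q.max(0))/2)
```

```text
t 39.42 TCP [0.5108 0.2904 0.2426] tool ang 95.1 psi -172.1 j6 -2.22 w 0.0596 gf 0.0 F [ 0.8 -0.1 -0. ] m [ 0.01 -0.12  0.01]
wrist [0.5103 0.2882 0.1189] r 0.0399 ang 96.0 conf 0.77
top [0.5063 0.2936 0.1218] r 0.0458 ang 100.3 conf 0.87
side [0.5098 0.2887 0.1236] r 0.0405 ang 96.7 conf 0.93
top [array([ 0.508, -0.285,  0.121])]
side [array([ 0.51 , -0.288,  0.12 ])]
disc 365 [0.50578693 0.29126646 0.14431965]
```

The knob rests at about 97°, against the stop at about 5°, so roughly a quarter turn back. The spare knob has not moved and the arm is clear, so I hand the job in.

```bash
python3 -c "
from plant import env
print(env.sign_off())"
```

```text
the job is handed in; nothing more can be done
None
```

The loaded holder's wheel was cranked clockwise until the stop was felt (about 16–20 N at the knob), backed off about 92° and released; the spare wheel was left untouched, and the job was handed in at about 40 s.

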